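# Find the rest pin that stands proud with a touch probe and set it level

## Task

One of the five rest pins in the check fixture has crept up, so parts rock on it. Take the blue touch probe out of its holder, lightly touch the tops of the pins with its sprung nose until you have felt which one stands proud, then push that pin down with the probe until it is level with the others - not lower, and without shifting the other pins. Put the probe back upright in its holder, fully down, and leave the other things on the bench where they are.

Things in the scene. Friction and masses are not known exactly. Their poses are not given: they have to be found in the camera images.
- probe_grip (a point): Centre of the touch probe's square blue handle (20 x 20 mm, 66 mm tall, flats along this point's x and y, z up along the probe; a steel button on top ends 39.5 mm above this point). Its steel shoulder, 22 x 22 mm, ends 37 mm below this point and rests on the holder; under it a sleeve, 12 mm in diameter, 22 mm long. Weight about 0.17 kg. The only thing to be picked up.
- probe_tip (a point): Rounded end (radius 3.5 mm) of the brass nose that stands out of the probe's sleeve, on the probe's axis: 72 mm below probe_grip when the nose is out, 68 mm when it is fully pushed in.
- nose (a joint): How far the sprung brass nose is pushed into the probe, in m: 0 fully out, 0.004 fully in. It needs 1 N to start and 5 N to go fully in (1 N per mm); fully in it is solid and the probe can push.
- probe_holder: Black block, 62 x 62 x 45 mm, fixed to the bench; origin at the centre of its underside. A vertical hole in the middle of its top, 17 mm wide with a 3 mm chamfer and 40 mm deep, takes the probe's sleeve and nose.
- rest_fixture: Dark base of the check fixture, 150 x 150 x 12 mm, bolted to the bench; origin at the centre of its underside, x and y along its sides. Over it, on four jack posts, stands a bare aluminium tooling plate of the same outline, 20 mm thick, at a height that differs each time. The plate carries five steel rest pins: one in the middle and one near each corner, 46 mm along x and y from the middle.
- ring_gauge_mid (a point): Middle of a loose steel ring gauge, 64 mm diameter, 20 mm tall, lying beside the work: leave it alone.
- turned_part_mid (a point): Middle of a loose pale turned bush with a flange, 48 mm diameter, 28 mm tall, standing beside the work: leave it alone.
- place_1 (a point): Point on the axis of one rest pin, 66 mm above the table. The common level of the pin tops is not known beforehand: it lies anywhere from 12 mm below to 12 mm above this height, 20 mm above the tooling plate, the same for all five. The middle pin.
- place_2 (a point): Point on the axis of one rest pin, 66 mm above the table. The common level of the pin tops is not known beforehand: it lies anywhere from 12 mm below to 12 mm above this height, 20 mm above the tooling plate, the same for all five. A corner pin.
- place_3 (a point): Point on the axis of one rest pin, 66 mm above the table. The common level of the pin tops is not known beforehand: it lies anywhere from 12 mm below to 12 mm above this height, 20 mm above the tooling plate, the same for all five. A corner pin.
- place_4 (a point): Point on the axis of one rest pin, 66 mm above the table. The common level of the pin tops is not known beforehand: it lies anywhere from 12 mm below to 12 mm above this height, 20 mm above the tooling plate, the same for all five. A corner pin.
- place_5 (a point): Point on the axis of one rest pin, 66 mm above the table. The common level of the pin tops is not known beforehand: it lies anywhere from 12 mm below to 12 mm above this height, 20 mm above the tooling plate, the same for all five. A corner pin.
- pin_a (a joint): One of five round steel rest pins, 14 mm diameter, upright in a dark clamp bush; which place it stands in is not known. Value: height of its flat top above the common level, + up, in m. No stop at the level: friction alone holds it, it slides down when pushed with more than about 11 N and stays where it is left (7 mm travel up or down). At the start one pin is 3 to 4 mm proud, the others level to 0.3 mm.
- pin_b (a joint): One of five round steel rest pins, 14 mm diameter, upright in a dark clamp bush; which place it stands in is not known. Value: height of its flat top above the common level, + up, in m. No stop at the level: friction alone holds it, it slides down when pushed with more than about 11 N and stays where it is left (7 mm travel up or down). At the start one pin is 3 to 4 mm proud, the others level to 0.3 mm.
- pin_c (a joint): One of five round steel rest pins, 14 mm diameter, upright in a dark clamp bush; which place it stands in is not known. Value: height of its flat top above the common level, + up, in m. No stop at the level: friction alone holds it, it slides down when pushed with more than about 11 N and stays where it is left (7 mm travel up or down). At the start one pin is 3 to 4 mm proud, the others level to 0.3 mm.
- pin_d (a joint): One of five round steel rest pins, 14 mm diameter, upright in a dark clamp bush; which place it stands in is not known. Value: height of its flat top above the common level, + up, in m. No stop at the level: friction alone holds it, it slides down when pushed with more than about 11 N and stays where it is left (7 mm travel up or down). At the start one pin is 3 to 4 mm proud, the others level to 0.3 mm.
- pin_e (a joint): One of five round steel rest pins, 14 mm diameter, upright in a dark clamp bush; which place it stands in is not known. Value: height of its flat top above the common level, + up, in m. No stop at the level: friction alone holds it, it slides down when pushed with more than about 11 N and stays where it is left (7 mm travel up or down). At the start one pin is 3 to 4 mm proud, the others level to 0.3 mm.

How it is judged:
By the outcome, as a careful person would: the job done as asked, in the order asked, and still so for the second after the job is handed in, with the robot touching nothing.
It also fails if it takes over 64 s, if anything falls off the work surface, if the arm or the gripper's body presses on something with over 40 N, if the wrist force passes 120 N, or if a joint passes its speed limit or range.

## Robot

A 6-joint arm with a two-finger parallel gripper is mounted at the origin on a cart in front of the work surface, level with it; the furniture and walls round the work are solid. World frame = base frame: x ahead of the robot, y to its left, z up, the work surface at z = 0. Lengths are in m, angles in rad, forces in N, time in s.
With the tool pointing down it reaches from about 0.35 to 0.8 m from the base axis. Payload 7.3 kg.
Tool frame: the origin (TCP) lies on the centre line of the jaws, within the pads' length; the fingertips stand 22 mm ahead of it and the grasp point (between the pads) lies 3 mm ahead of it; z points along the fingers, x is the direction in which the jaws open and shut, and the axes are right-handed (so a half turn about z gives the same grasp; the last joint's range is limited). The gripper opens to 85 mm and grips with 20 to 120 N. Pads are 22 mm wide; open, the fingers measure 114 mm over their backs; the gripper's body (76 mm by 85 mm) begins 54 mm behind the grasp point. The pads swing forward as they close: fully open they stand 13 mm farther back than shut.
Start: joints at [1.169, 0.342, 1.524, -0, 1.275, -0.146], TCP at [0.133, 0.508, 0.253] pointing down, gripper open.
Joint ranges: [-2.53, 2.53], [-0.77, 2.02], [0.04, 2.7], [-1, 4.14], [0.28, 2.66], [-3.11, 3.11]. Speed limits (rad/s): [2.57, 2.57, 3.14, 3.14, 3.14, 3.14].

## Interface

Orientations are given as a unit quaternion [x, y, z, w].
In Python, from cell import telemetry, optics, workorder gives the robot as it stands.
- The arm moves only by the tool arm_command, never from a script. Its argument "plan" is a list of rows, each a list of 7 numbers: the shift along the world's x, y, z in m, then the turn, a rotation vector about the world's x, y, z in degrees, then the gripper's target within -1 to 1 (fully open at 1, half-way at 0, shut at -1). In form: [[x, y, z, rx, ry, rz, grip], ...]. A call has 1 to 12 rows; each row shifts and turns the pose as measured when the row begins; what a row does not reach is not made up. A row lasts 1/10 s, in which the tool goes at most 50 mm and 8.59 degrees, less where a joint would pass 70% of its speed; a pose out of reach is approached as far as the arm can. A call with a gripper value outside its range is refused whole. The fingers move at their own pace and stop on an object; "squeeze" is the grip in N (left out, the last holds). Time passes only in rows, so rows that do not move let the fingers close. It gives the time, the measured TCP pose, the force and the opening at its end, in the units of the state.
- telemetry.sense(): the state, without advancing time (a new reading comes with each control period).
- optics.read_camera(name): name is "side" or "top" or "wrist"; returns a dict with "frame" (480x640x3 uint8, blue, green, red), "range_z" (480x640 float32, m along the optical axis (not along the pixel's ray), 0 where there is no reading), "camera_matrix" (3x3 intrinsics, pixels), "eye" and "rotation" of the camera in the world; the wrist camera has in their place "mount" (4x4, takes a point from camera to tool coordinates, whose origin is the TCP and whose axes are the tool frame's). Camera axes: x right, y down, z forward; pixel columns grow to the right and rows downward; lengths in m; the calibration is good to about 2 mm. A picture is of the moment at which its call begins: read the wrist's pose just before it.
- workorder.hand_in(): hands the job in, once; it reports no verdict.
Trained networks look in a picture, given as the dict that the camera call returned (one of the last four; its "shot" number tells which), for a name from the list of things; names that differ only in an ending like _2 or _b are one class to them, and where a whole thing is asked for, a point or a joint stands for the part that bears it (a point fixed in the world has none). Each returns a list of dicts, best first, with "conf" (0 to 1); they miss things now and then, are a little off and sometimes report something else, mostly with a low value. They report only what shows in the picture. A call takes as long as a camera call.
- optics.cut_out(name, picture): "mask" (480x640 bool, what is visible of it) and "rect" ([centre column, centre row, width, height] in pixels, round what is visible of it).
The state is a dict: "t": time; "joint_positions": joint angles; "joint_velocities": joint speeds; "joint_efforts": joint torques, N m; "tool_pos": TCP position; "tool_rot": TCP orientation; "wrist_force": force on the tool from outside, world axes, zero at the start; "wrist_torque": the same for the moment, N m; "width": opening from 0.0 (shut) to 1.0 (fully open).
Only numpy, scipy, OpenCV 4.12 (cv2) and the standard library are available. Lean on these libraries where they do the work, as an engineer would, in place of code of your own. Each camera call takes 0.05 s, during which the arm holds its last target.

## Working session

There is one attempt and no reset: what is moved stays moved. The work goes in short steps, Python scripts to look and compute and a tool call to move; the robot and the scene stay as the last step left them, time stands still between calls to the robot, and variables do not carry over. Pictures are saved under pics/ and viewed, and the job is handed in when it is done.

Besides the shell and the picture viewer there is one more tool, called after ">>>" as name([rows], argument=value, ...), one row to a line, values as JSON. arm_command: Moves the arm, as the interface text tells. Its arguments: {"type":"object","properties":{"plan":{"type":"array","items":{"type":"array","items":{"type":"number"}}},"squeeze":{"type":"number"}},"required":["plan"]}

```bash
mkdir -p pics; ls
cat > h.py <<'E'
import numpy as np,cv2
from scipy.spatial.transform import Rotation as R
from cell import telemetry, optics, workorder
def pts(p,mask=None):
    K=np.array(p["camera_matrix"]);z=p["range_z"]
    v,u=np.nonzero((z>0)&(mask if mask is not None else True))
    d=z[v,u];c=np.stack([(u-K[0,2])*d/K[0,0],(v-K[1,2])*d/K[1,1],d],1)
    if "eye" in p: w=c@np.array(p["rotation"]).T+np.array(p["eye"])
    else:
        s=telemetry.sense();M=np.array(p["mount"]);t=c@M[:3,:3].T+M[:3,3]
        w=R.from_quat(s["tool_rot"]).apply(t)+np.array(s["tool_pos"])
    return w,u,v
E
python3 - <<'E'
from h import *
print(telemetry.sense())
for n in ["top","side","wrist"]:
    p=optics.read_camera(n);cv2.imwrite(f"pics/{n}0.png",p["frame"])
    print(n,p.get("eye"),p.get("rotation"),p.get("mount"),p["camera_matrix"])
    for k in ["probe_grip","probe_holder","rest_fixture","pin_a","ring_gauge_mid","turned_part_mid"]:
        for r in optics.cut_out(k,p)[:6]:
            w,_,_=pts(p,r["mask"]); print(n,k,round(r["conf"],2),np.round(r["rect"]),np.round(np.median(w,0),3) if len(w) else None, np.round(np.percentile(w,98,axis=0),3) if len(w) else None)
E
```

```text
pics
{'t': 0.0, 'joint_positions': array([ 1.16899462e+00,  3.42708412e-01,  1.52503646e+00,  3.23340898e-06,
        1.27536630e+00, -1.45988676e-01]), 'joint_velocities': array([ 0.00074023, -0.00011888,  0.00069429,  0.00010801,  0.00024   ,
        0.00049821]), 'joint_efforts': array([ 1.04923551e-03, -4.33672106e+01, -2.46024513e+01, -1.07419505e-04,
        7.76113156e-03, -6.50949588e-06]), 'tool_pos': array([0.1326688 , 0.50758184, 0.25262656]), 'tool_rot': array([ 7.91527717e-01,  6.11132798e-01, -6.62842031e-04,  3.70302239e-04]), 'wrist_force': array([0.76244824, 0.13681904, 0.59885612]), 'wrist_torque': array([-0.01829598,  0.01594787,  0.00513245]), 'width': 1.002726024079415}
top [ 0.35450541 -0.25349952  1.0179116 ] [-0.69510973  0.71137939 -0.07228711  0.07440708] None [[581.99778688   0.         324.67494009]
 [  0.         581.99778688 238.50307746]
 [  0.           0.           1.        ]]Traceback (most recent call last):
  File "<stdin>", line 8, in <module>
  File "h.py", line 8, in pts
    if "eye" in p: w=c@np.array(p["rotation"]).T+np.array(p["eye"])
                     ~^~~~~~~~~~~~~~~~~~~~~~~~~~
ValueError: matmul: Input operand 1 has a mismatch in its core dimension 0, with gufunc signature (n?,k),(k,m?)->(n?,m?) (size 4 is different from 3)
```

```bash
sed -i 's/w=c@np.array(p\["rotation"\]).T+/w=R.from_quat(p["rotation"]).apply(c)+/' h.py
python3 - <<'E'
from h import *
for n in ["top","side","wrist"]:
    p=optics.read_camera(n);cv2.imwrite(f"pics/{n}0.png",p["frame"])
    print(n,p.get("eye"),p.get("rotation"),p.get("mount"))
    for k in ["probe_grip","probe_holder","rest_fixture","pin_a","ring_gauge_mid","turned_part_mid"]:
        for r in optics.cut_out(k,p)[:6]:
            w,_,_=pts(p,r["mask"]); print(n,k,round(r["conf"],2),np.round(r["rect"]),np.round(np.median(w,0),3) if len(w) else None, np.round(np.percentile(w,98,axis=0),3) if len(w) else None)
E
```

```text
top [ 0.35450541 -0.25349952  1.0179116 ] [-0.69510973  0.71137939 -0.07228711  0.07440708] None
top probe_grip 0.85 [401. 300.  17.  22.] [ 0.446 -0.372  0.111] [ 0.458 -0.366  0.122]
top probe_holder 0.71 [398. 305.  43.  40.] [ 0.442 -0.371  0.043] [ 0.479 -0.344  0.047]
top probe_holder 0.32 [403. 299.  16.  20.] [ 0.447 -0.373  0.111] [ 0.458 -0.366  0.122]
top rest_fixture 0.56 [204. 284.  16.   5.] [ 0.493 -0.036  0.009] [ 0.495 -0.024  0.014]
top pin_a 0.59 [260. 210.   7.  10.] [ 0.61  -0.143  0.067] [ 0.617 -0.136  0.071]
top pin_a 0.55 [260. 261.   6.   7.] [ 0.518 -0.142  0.07 ] [ 0.524 -0.137  0.075]
top pin_a 0.46 [230. 235.   9.   5.] [ 0.565 -0.097  0.068] [ 0.57  -0.091  0.072]
top pin_a 0.46 [204. 260.  12.  10.] [ 0.52  -0.05   0.067] [ 0.53  -0.044  0.071]
top pin_a 0.44 [206. 211.   9.   7.] [ 0.611 -0.052  0.067] [ 0.618 -0.045  0.071]
top pin_a 0.22 [397. 204.  22.  30.] [ 0.629 -0.383  0.008] [ 0.654 -0.363  0.029]
top ring_gauge_mid 0.81 [441. 198.  35.  33.] [ 0.639 -0.461  0.017] [ 0.667 -0.431  0.022]
top turned_part_mid 0.6 [399. 206.  23.  26.] [ 0.629 -
[... 684 characters left out ...]
89.  10.  14.] [ 0.517 -0.137  0.067] [ 0.524 -0.133  0.074]
side pin_a 0.55 [203. 306.   6.   9.] [ 0.609 -0.046  0.066] [ 0.615 -0.042  0.071]
side pin_a 0.54 [258. 327.  14.  12.] [ 0.517 -0.045  0.067] [ 0.524 -0.041  0.07 ]
side ring_gauge_mid 0.95 [315. 196.  38.  24.] [ 0.636 -0.456  0.014] [ 0.668 -0.428  0.022]
side turned_part_mid 0.58 [300. 215.  25.  23.] [ 0.629 -0.374  0.016] [ 0.651 -0.361  0.029]
wrist None None [[ 9.99998831e-01 -1.93682197e-04  1.51665226e-03  1.48557685e-04]
 [-2.41776823e-04  9.59432661e-01  2.81937777e-01 -7.09905440e-02]
 [-1.50973204e-03 -2.81937814e-01  9.59431493e-01 -1.19892437e-01]
 [ 0.00000000e+00  0.00000000e+00  0.00000000e+00  1.00000000e+00]]
```

```bash
python3 -c "
import cv2,numpy as np
a=cv2.imread('pics/top0.png');b=cv2.imread('pics/side0.png');c=cv2.imread('pics/wrist0.png')
" ; ls pics
```

```text
side0.png
top0.png
wrist0.png
```

View pics/top0.png

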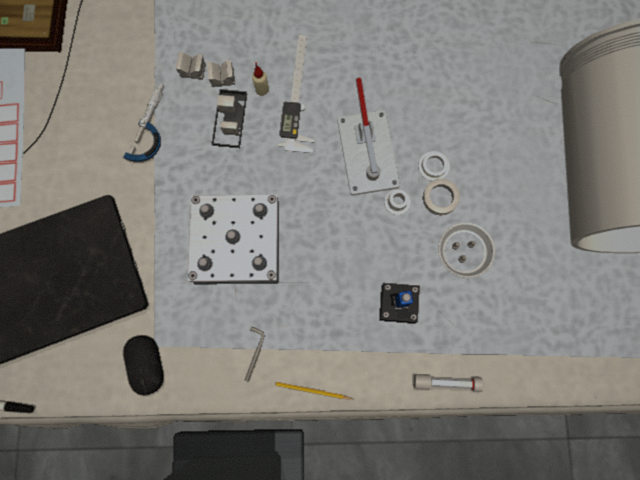

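View pics/side0.png

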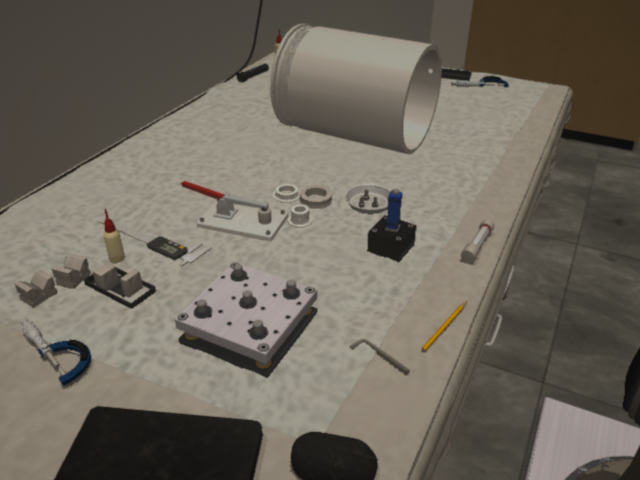

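Run:
```python
from h import *
s=telemetry.sense();print(s["t"])
for n in ["top","side"]:
    p=optics.read_camera(n)
    w,u,v=pts(p)
    near=(np.abs(w[:,0]-.443)<.06)&(np.abs(w[:,1]+.372)<.06)
    top=w[near&(np.abs(w[:,2]-.045)<.006)]
    if len(top)>10:
        print(n,"holder top",cv2.minAreaRect(top[:,:2].astype(np.float32)*1000),np.median(top[:,2]),len(top))
    h=w[near&(w[:,2]>.058)]
    print(n,"probe",cv2.minAreaRect(h[:,:2].astype(np.float32)*1000),h[:,2].max(),len(h))
    hh=w[near&(w[:,2]>.108)]
    print(n,"probe top",cv2.minAreaRect(hh[:,:2].astype(np.float32)*1000),len(hh))
    f=w[(np.abs(w[:,0]-.565)<.1)&(np.abs(w[:,1]+.097)<.1)&(np.abs(w[:,2]-.048)<.006)]
    print(n,"plate",cv2.minAreaRect(f[:,:2].astype(np.float32)*1000),np.median(f[:,2]))
    for x,y in [(.611,-.143),(.518,-.143),(.565,-.097),(.52,-.051),(.611,-.052)]:
        q=w[(np.hypot(w[:,0]-x,w[:,1]-y)<.012)&(w[:,2]>.06)]
        print(x,y,len(q),np.round(np.percentile(q[:,2],[50,90,98]),4))
    if n=="top": cv2.imwrite("pics/crop.png",cv2.resize(p["frame"][270:330,370:430],None,fx=9,fy=9,interpolation=cv2.INTER_CUBIC))
```

```text
1.15
top holder top ((448.8664245605469, -376.27252197265625), (62.28110122680664, 62.118568420410156), 83.65873718261719) 0.04332422029643623 1108
top probe ((448.89642333984375, -376.1781311035156), (20.657072067260742, 21.018583297729492), 7.396596431732178) 0.12254988000570144 248
top probe top ((448.721923828125, -376.4386291503906), (20.275053024291992, 20.413082122802734), 8.456125259399414) 166
top plate ((566.3870849609375, -95.22769927978516), (150.40257263183594, 151.10377502441406), 89.38935089111328) 0.0479116252374866
0.611 -0.143 57 [0.0672 0.0702 0.0711]
0.518 -0.143 64 [0.0706 0.0733 0.0744]
0.565 -0.097 60 [0.0667 0.0689 0.0701]
0.52 -0.051 62 [0.0668 0.0693 0.0709]
0.611 -0.052 58 [0.0668 0.0686 0.0694]
side holder top ((448.2303466796875, -375.09771728515625), (66.07062530517578, 63.979644775390625), 83.53817749023438) 0.044609447000216074 713
side probe ((448.35736083984375, -373.6957092285156), (20.92279052734375, 24.3498477935791), 7.35508394241333) 0.12214280800081123 464
side probe top ((447.9161376953125, -373.50665283203125), (19.604450225830078, 19.419225692749023), 7.619521617889404) 125
side plate ((565.4384765625, -95.13445281982422), (154.00160217285156, 151.6417694091797), 89.0857162475586) 0.04924559627174224
0.611 -0.143 76 [0.068  0.0698 0.0713]
0.518 -0.143 99 [0.0701 0.0731 0.0747]
0.565 -0.097 86 [0.0673 0.0699 0.0708]
0.52 -0.051 106 [0.0676 0.0699 0.0705]
0.611 -0.052 93 [0.0676 0.0698 0.0706]
```

View pics/crop.png

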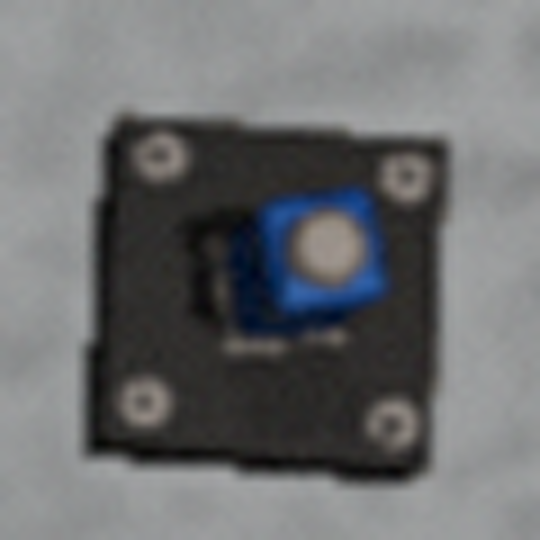

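>>> arm_command([
  [0.03, -0.038, 0, 0, 0, -6, 1],
  [0.03, -0.038, 0, 0, 0, -6, 1],
  [0.03, -0.038, 0, 0, 0, -6, 1],
  [0.03, -0.038, 0, 0, 0, -6, 1],
  [0.03, -0.038, 0, 0, 0, -6, 1],
  [0.03, -0.038, 0, 0, 0, -6, 1],
  [0.03, -0.038, 0, 0, 0, -6, 1],
  [0.03, -0.038, 0, 0, 0, -6, 1],
  [0.03, -0.038, 0, 0, 0, -6, 1],
  [0.02, -0.04, 0, 0, 0, -6, 1],
  [0.01, -0.045, 0, 0, 0, -4, 1],
  [0.01, -0.045, 0, 0, 0, -4, 1],
])

```text
t: 2.45
tool_pos: [0.4497, 0.0217, 0.2546]
tool_rot: [0.999, 0.046, 0.005, -0.0]
wrist_force: [0.7, 0.1, 0.1]
width: 0.998
```

>>> arm_command([
  [0, -0.045, 0, 0, 0, 0.5, 1],
  [0, -0.045, 0, 0, 0, 0.5, 1],
  [0, -0.045, 0, 0, 0, 0.5, 1],
  [0, -0.045, 0, 0, 0, 0.5, 1],
  [0, -0.045, 0, 0, 0, 0, 1],
  [0, -0.045, 0, 0, 0, 0, 1],
  [0, -0.045, 0, 0, 0, 0, 1],
  [0, -0.035, 0, 0, 0, 0, 1],
  [0, -0.025, -0.01, 0, 0, 0, 1],
  [0, 0, -0.01, 0, 0, 0, 1],
  [0, 0, 0, 0, 0, 0, 1],
])

```text
t: 3.55
tool_pos: [0.4471, -0.3762, 0.2337]
tool_rot: [0.998, 0.058, 0.007, 0.001]
wrist_force: [0.9, -0.3, -0.4]
width: 0.997
```

```bash
cat >> h.py <<'E'
def st():
    s=telemetry.sense();r=R.from_quat(s["tool_rot"]).as_matrix()
    print("t",round(s["t"],2),"tcp",np.round(s["tool_pos"],4),"xang",round(np.degrees(np.arctan2(r[1,0],r[0,0])),2),"z",np.round(r[:,2],4),"F",np.round(s["wrist_force"],2),"w",round(s["width"],3),"T",np.round(s["wrist_torque"],2))
    return s,r
E
python3 - <<'E'
from h import *
s,r=st()
p=optics.read_camera("wrist");cv2.imwrite("pics/w1.png",p["frame"])
w,u,v=pts(p)
near=(np.abs(w[:,0]-.449)<.06)&(np.abs(w[:,1]+.375)<.06)
for lo,hi in [(.04,.05),(.108,.117),(.06,.117),(.118,.13)]:
    q=w[near&(w[:,2]>lo)&(w[:,2]<hi)]
    if len(q)>10: print(lo,cv2.minAreaRect(q[:,:2].astype(np.float32)*1000),np.median(q,0),len(q))
E
```

```text
t 3.55 tcp [ 0.4471 -0.3762  0.2337] xang 6.67 z [ 1.380e-02 -9.000e-04 -9.999e-01] F [ 0.93 -0.31 -0.4 ] w 0.997 T [0.01 0.02 0.01]
0.04 ((449.52044677734375, -376.7818298339844), (62.51972961425781, 62.07124328613281), 83.74407958984375) [ 0.44559259 -0.36753215  0.04516847] 3252
0.108 ((449.4292907714844, -376.3197021484375), (19.87399673461914, 20.252315521240234), 6.4654860496521) [ 0.44843933 -0.37160597  0.11430611] 449
0.06 ((449.3502197265625, -376.3488464355469), (19.90658187866211, 20.302074432373047), 6.845582962036133) [ 0.44823612 -0.36798693  0.1119999 ] 768
0.118 ((449.4240417480469, -376.6087951660156), (13.448305130004883, 13.423308372497559), 19.446699142456055) [ 0.44931368 -0.37580417  0.12105025] 276
```

View pics/w1.png

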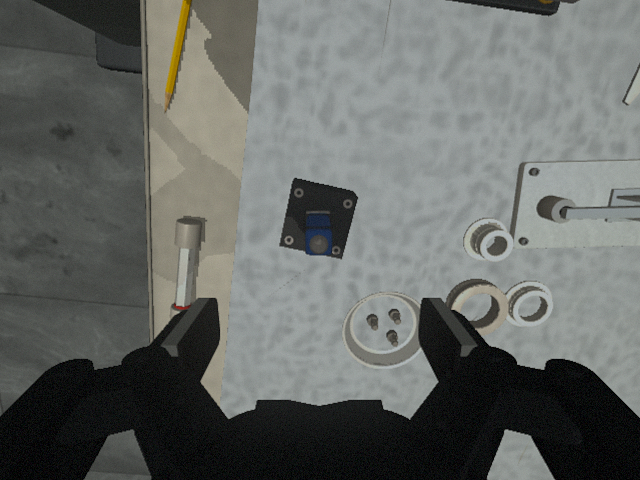

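>>> arm_command([
  [0.0023, -0.0002, -0.02, 0, 0.8, 0.3, 1],
  [0, 0, -0.04, 0, 0, 0, 1],
  [0, 0, -0.04, 0, 0, 0, 1],
  [0, 0, -0.03, 0, 0, 0, 1],
  [0, 0, -0.018, 0, 0, 0, 0.5],
  [0, 0, 0, 0, 0, 0, 0.2],
], squeeze=60)

```text
t: 4.2
tool_pos: [0.4531, -0.3695, 0.0882]
tool_rot: [0.998, 0.066, 0.003, 0.004]
wrist_force: [-0.4, -0.3, -0.4]
width: 0.693
```

Run:
```python
from h import *
s,r=st()
```

```text
t 4.2 tcp [ 0.4531 -0.3695  0.0882] xang 7.51 z [ 0.0069 -0.0076 -0.9999] F [-0.44 -0.29 -0.4 ] w 0.693 T [ 0.02  0.01 -0.06]
```

>>> arm_command([
  [-0.0037, -0.0069, -0.003, 0.43, 0.4, 0, 0.2],
  [0, 0, 0, 0, 0, 0, 0.2],
])

```text
t: 4.4
tool_pos: [0.4506, -0.376, 0.0875]
tool_rot: [0.998, 0.067, 0.001, 0.001]
wrist_force: [0.2, 0.6, 0.4]
width: 0.602
```

Run:
```python
from h import *
s,r=st()
```

```text
t 4.4 tcp [ 0.4506 -0.376   0.0875] xang 7.66 z [ 0.0013 -0.0014 -1.    ] F [0.19 0.63 0.41] w 0.602 T [-0.03 -0.03 -0.03]
```

>>> arm_command([
  [-0.0012, -0.0004, -0.0025, 0, 0, -0.6, 0.0],
  [0, 0, 0, 0, 0, 0, -0.3],
  [0, 0, 0, 0, 0, 0, -1],
  [0, 0, 0, 0, 0, 0, -1],
  [0, 0, 0, 0, 0, 0, -1],
  [0, 0, 0, 0, 0, 0, -1],
])

```text
t: 5.0
tool_pos: [0.4502, -0.3777, 0.0884]
tool_rot: [0.998, 0.061, 0.002, 0.003]
wrist_force: [-0.3, 0.0, -1.6]
width: 0.221
```

Run:
```python
from h import *
s,r=st()
```

```text
t 5.0 tcp [ 0.4502 -0.3777  0.0884] xang 6.98 z [ 0.0051 -0.0055 -1.    ] F [-0.34  0.02 -1.64] w 0.221 T [ 0.02  0.   -0.  ]
```

Run:
```python
from h import *
for i in range(5):
    s,r=st(); p=optics.read_camera("side")
cv2.imwrite("pics/s2.png",p["frame"][140:300,300:500].repeat(3,0).repeat(3,1))
```

```text
t 5.0 tcp [ 0.4502 -0.3777  0.0884] xang 6.98 z [ 0.0051 -0.0055 -1.    ] F [-0.34  0.02 -1.64] w 0.221 T [ 0.02  0.   -0.  ]
t 5.05 tcp [ 0.4502 -0.3777  0.0884] xang 6.98 z [ 0.0051 -0.0055 -1.    ] F [ 0.27  0.03 -1.28] w 0.224 T [0.06 0.03 0.03]
t 5.1 tcp [ 0.4503 -0.3777  0.0884] xang 6.98 z [ 0.0051 -0.0055 -1.    ] F [-0.09 -0.04 -1.27] w 0.23 T [-0.01  0.01 -0.04]
t 5.15 tcp [ 0.4503 -0.3777  0.0884] xang 6.98 z [ 0.005  -0.0055 -1.    ] F [ 0.7   0.14 -2.09] w 0.223 T [ 0.03 -0.03  0.01]
t 5.2 tcp [ 0.4503 -0.3778  0.0884] xang 6.98 z [ 0.0051 -0.0055 -1.    ] F [-0.08 -0.45 -1.85] w 0.223 T [ 0.05 -0.04  0.03]
```

View pics/s2.png

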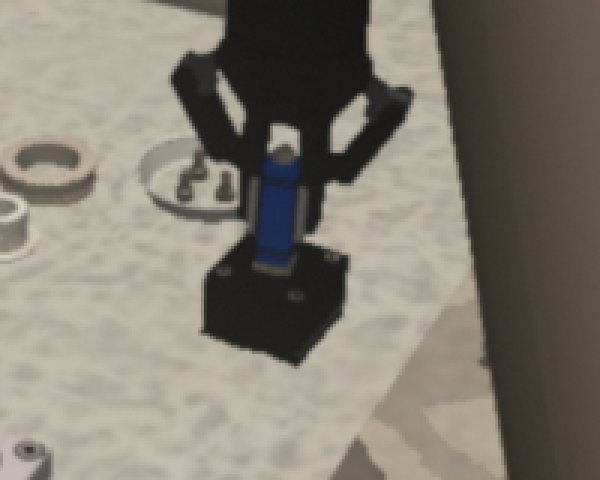

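>>> arm_command([
  [0, 0, 0.01, 0, 0, 0, -1],
  [0, 0, 0.015, 0, 0, 0, -1],
  [0, 0, 0.025, 0, 0, 0, -1],
  [0, 0, 0.03, 0, 0, 0, -1],
  [0, 0, 0.02, 0, 0, 0, -1],
  [0, 0, 0, 0, 0, 0, -1],
  [0, 0, 0, 0, 0, 0, -1],
])

```text
t: 5.95
tool_pos: [0.4497, -0.377, 0.1945]
tool_rot: [0.998, 0.061, 0.002, 0.003]
wrist_force: [-0.1, 0.2, -3.0]
width: 0.229
```

Run:
```python
from h import *
s,r=st(); p=optics.read_camera("side");st()
cv2.imwrite("pics/s3.png",p["frame"][100:260,300:500].repeat(3,0).repeat(3,1))
```

```text
t 5.95 tcp [ 0.4497 -0.377   0.1945] xang 6.98 z [ 0.005  -0.0054 -1.    ] F [-0.11  0.15 -2.95] w 0.229 T [-0.05  0.05  0.  ]
t 6.0 tcp [ 0.4497 -0.3771  0.1944] xang 6.98 z [ 0.0051 -0.0055 -1.    ] F [ 0.37 -0.43 -1.83] w 0.225 T [-0.06 -0.01 -0.01]
```

View pics/s3.png

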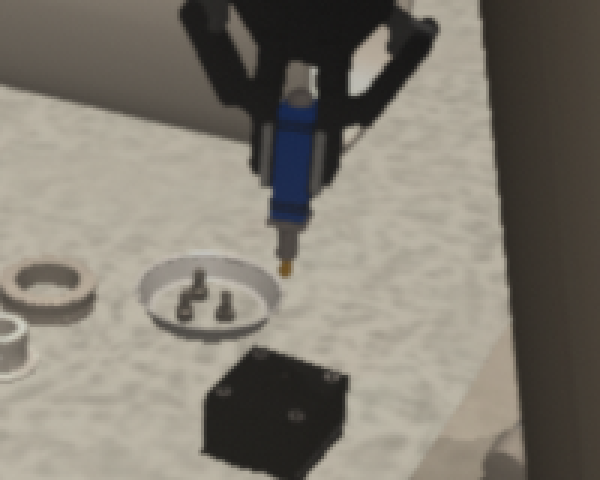

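>>> arm_command([
  [0.0117, 0.0392, 0, 0, 0, 0, -1],
  [0.0117, 0.0392, 0, 0, 0, 0, -1],
  [0.0117, 0.0392, 0, 0, 0, 0, -1],
  [0.0117, 0.0392, 0, 0, 0, 0, -1],
  [0.0117, 0.0392, -0.01, 0, 0, 0, -1],
  [0.0117, 0.0385, -0.01, 0, 0, 0, -1],
  [0, 0, -0.01, 0, 0, 0, -1],
  [0, 0, 0, 0, 0, 0, -1],
  [0, 0, 0, 0, 0, 0, -1],
])

```text
t: 6.9
tool_pos: [0.5161, -0.1331, 0.1524]
tool_rot: [0.998, 0.059, -0.005, -0.001]
wrist_force: [-0.1, -0.1, -1.3]
width: 0.226
```

Run:
```python
from h import *
s,r=st()
p=optics.read_camera("wrist");cv2.imwrite("pics/w4.png",p["frame"]);st()
```

```text
t 6.9 tcp [ 0.5161 -0.1331  0.1524] xang 6.8 z [-0.0102  0.0023 -0.9999] F [-0.06 -0.08 -1.32] w 0.226 T [0.   0.02 0.05]
t 6.95 tcp [ 0.516  -0.1335  0.1523] xang 6.76 z [-0.0104  0.0023 -0.9999] F [-1.13  0.6  -1.89] w 0.228 T [ 0.07  0.06 -0.03]
```

View pics/w4.png

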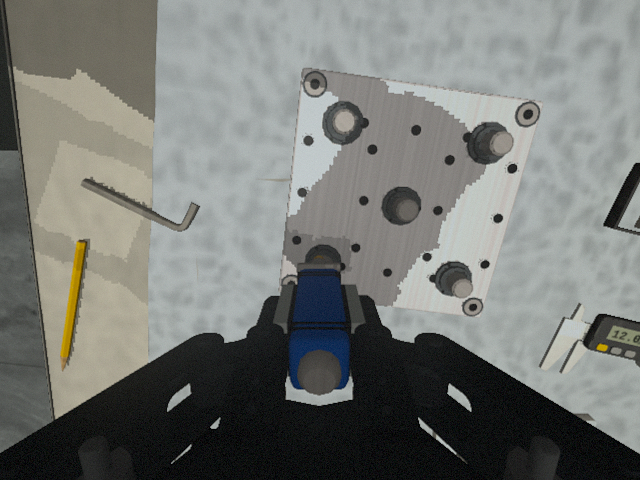

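>>> arm_command([
  [0, 0, 0.013, 0, 0, 0, -1],
  [0.0037, -0.0085, 0, -0.45, -0.88, 0, -1],
  [0, 0, 0, 0, 0, 0, -1],
])

```text
t: 7.25
tool_pos: [0.5195, -0.146, 0.1657]
tool_rot: [0.998, 0.057, 0.003, 0.004]
wrist_force: [0.6, -0.6, -2.8]
width: 0.226
```

```bash
cat >> h.py <<'E'
def settle(n=2):
    for i in range(n):
        optics.read_camera("top")
    return st()
E
python3 -c "
from h import *
st();settle()"
```

```text
t 7.25 tcp [ 0.5195 -0.146   0.1657] xang 6.51 z [ 0.0065 -0.007  -1.    ] F [ 0.63 -0.62 -2.77] w 0.226 T [0.   0.02 0.03]
t 7.35 tcp [ 0.5192 -0.1451  0.1655] xang 6.53 z [ 0.0053 -0.006  -1.    ] F [-0.1  -0.39 -1.54] w 0.227 T [ 0.02 -0.02  0.01]
```

>>> arm_command([
  [0.001, 0.002, -0.005, 0, 0, 0, -1],
  [0, 0, -0.003, 0, 0, 0, -1],
])

```text
t: 7.55
tool_pos: [0.52, -0.1435, 0.1569]
tool_rot: [0.998, 0.056, 0.002, 0.003]
wrist_force: [0.2, 0.3, -2.9]
width: 0.228
```

```bash
cat >> h.py <<'E'
def feel(n=5):
    F=[];Z=[]
    for i in range(n):
        optics.read_camera("top"); s=telemetry.sense();F.append(s["wrist_force"]);Z.append(s["tool_pos"])
    r=R.from_quat(s["tool_rot"]).as_matrix()
    print("t",round(s["t"],2),"F",np.round(np.mean(F,0),2),"sd",np.round(np.std(F,0)[2],2),"Z",np.round(np.array(Z)[:,2],5),"xy",np.round(Z[-1][:2],4),"tz",np.round(r[:2,2],4))
E
python3 -c "
from h import *
feel()"
```

```text
t 7.8 F [-0.1   0.09 -1.81] sd 0.52 Z [0.15646 0.15673 0.15711 0.15736 0.15754] xy [ 0.5203 -0.1436] tz [ 0.0059 -0.0063]
```

>>> arm_command([
  [0, 0, -0.004, 0, 0, 0, -1],
])

```text
t: 7.9
tool_pos: [0.5207, -0.1436, 0.154]
tool_rot: [0.998, 0.057, 0.003, 0.004]
wrist_force: [0.5, -0.3, -1.5]
width: 0.226
```

```bash
python3 -c "
from h import *
feel()"
```

```text
t 8.15 F [-0.23 -0.16 -1.82] sd 0.51 Z [0.15296 0.15301 0.15324 0.15338 0.15351] xy [ 0.5203 -0.1435] tz [ 0.0059 -0.0063]
```

>>> arm_command([
  [0, 0, -0.002, 0, 0, 0, -1],
])

```text
t: 8.25
tool_pos: [0.5205, -0.1436, 0.1517]
tool_rot: [0.998, 0.057, 0.003, 0.003]
wrist_force: [-0.2, -0.1, -1.5]
width: 0.225
```

```bash
python3 -c "
from h import *
feel(4)"
```

```text
t 8.45 F [-0.2  -0.   -1.87] sd 0.58 Z [0.15124 0.15129 0.15139 0.15147] xy [ 0.5203 -0.1435] tz [ 0.0058 -0.0063]
```

>>> arm_command([
  [0, 0, -0.0015, 0, 0, 0, -1],
])

```text
t: 8.55
tool_pos: [0.5204, -0.1436, 0.1501]
tool_rot: [0.998, 0.057, 0.003, 0.003]
wrist_force: [0.1, 0.7, 0.5]
width: 0.227
```

```bash
python3 -c "
from h import *
feel(4)"
```

```text
t 8.75 F [-0.04  0.35  0.27] sd 0.23 Z [0.14989 0.15003 0.15011 0.15015] xy [ 0.5204 -0.1436] tz [ 0.0063 -0.0065]
```

>>> arm_command([
  [0, 0, 0.006, 0, 0, 0, -1],
  [0.0115, 0.0115, 0.001, 0, 0, 0, -1],
  [0.016, 0.016, 0, 0, 0, 0, -1],
  [0.014, 0.014, 0, 0, 0, 0, -1],
  [0.002, 0.002, 0, 0, 0, 0, -1],
])

```text
t: 9.25
tool_pos: [0.5664, -0.0975, 0.1585]
tool_rot: [0.998, 0.055, 0.003, 0.003]
wrist_force: [0.9, 0.2, -1.2]
width: 0.224
```

```bash
python3 -c "
from h import *
feel(2)"
```

```text
t 9.35 F [-0.08 -0.17 -1.54] sd 0.11 Z [0.15842 0.15827] xy [ 0.5652 -0.0985] tz [ 0.0057 -0.0063]
```

>>> arm_command([
  [0.001, 0.0008, -0.004, 0, 0, 0, -1],
  [0, 0, -0.003, 0, 0, 0, -1],
])

```text
t: 9.55
tool_pos: [0.5657, -0.0981, 0.151]
tool_rot: [0.998, 0.055, 0.002, 0.003]
wrist_force: [-0.5, -0.2, -2.0]
width: 0.227
```

```bash
python3 -c "
from h import *
feel(2)"
```

```text
t 9.65 F [-0.33 -0.21 -2.05] sd 0.63 Z [0.15054 0.15079] xy [ 0.5654 -0.0982] tz [ 0.0045 -0.0063]
```

>>> arm_command([
  [0, 0, -0.003, 0, 0, 0, -1],
])

```text
t: 9.75
tool_pos: [0.5654, -0.0987, 0.148]
tool_rot: [0.998, 0.055, 0.002, 0.003]
wrist_force: [0.2, 0.2, -0.9]
width: 0.229
```

```bash
python3 -c "
from h import *
feel(3)"
```

```text
t 9.9 F [-0.02  0.03 -1.37] sd 0.37 Z [0.14721 0.14739 0.14758] xy [ 0.5652 -0.0985] tz [ 0.0041 -0.0062]
```

>>> arm_command([
  [0, 0, -0.0015, 0, 0, 0, -1],
])

```text
t: 10.0
tool_pos: [0.5653, -0.0986, 0.1464]
tool_rot: [0.998, 0.055, 0.002, 0.003]
wrist_force: [0.5, 0.1, 0.2]
width: 0.226
```

```bash
python3 -c "
from h import *
feel(6)"
```

```text
t 10.3 F [0.24 0.02 0.45] sd 0.44 Z [0.14608 0.14621 0.1463  0.14632 0.14636 0.14632] xy [ 0.5653 -0.0985] tz [ 0.0045 -0.0064]
```

>>> arm_command([
  [0, 0, 0.006, 0, 0, 0, -1],
  [0.0125, 0.0115, 0.001, 0, 0, 0, -1],
  [0.016, 0.016, 0, 0, 0, 0, -1],
  [0.015, 0.014, 0, 0, 0, 0, -1],
  [0.002, 0.002, -0.001, 0, 0, 0, -1],
  [0, 0, -0.003, 0, 0, 0, -1],
])

```text
t: 10.9
tool_pos: [0.6116, -0.0542, 0.1509]
tool_rot: [0.999, 0.054, 0.002, 0.003]
wrist_force: [-0.9, -0.1, -1.4]
width: 0.225
```

```bash
python3 -c "
from h import *
feel(2)"
```

```text
t 11.0 F [-0.27 -0.02 -1.92] sd 0.3 Z [0.15019 0.15026] xy [ 0.6107 -0.0546] tz [ 0.0021 -0.0064]
```

>>> arm_command([
  [0.001, 0.0015, -0.0025, 0, -0.2, 0, -1],
])

```text
t: 11.1
tool_pos: [0.6114, -0.0538, 0.1479]
tool_rot: [0.999, 0.054, 0.003, 0.004]
wrist_force: [-0.3, -0.5, -0.6]
width: 0.224
```

```bash
python3 -c "
from h import *
feel(2)"
```

```text
t 11.2 F [-0.42  0.43 -1.  ] sd 0.66 Z [0.14724 0.14745] xy [ 0.6112 -0.0535] tz [ 0.005  -0.0064]
```

>>> arm_command([
  [0, 0, -0.0013, 0, 0, 0, -1],
])

```text
t: 11.3
tool_pos: [0.6112, -0.0537, 0.1465]
tool_rot: [0.999, 0.053, 0.003, 0.003]
wrist_force: [0.6, 2.3, 0.3]
width: 0.23
```

```bash
python3 -c "
from h import *
feel(6)"
```

```text
t 11.6 F [0.06 0.66 0.24] sd 0.31 Z [0.14623 0.14633 0.14642 0.14645 0.14641 0.14637] xy [ 0.6113 -0.0536] tz [ 0.0053 -0.0065]
```

>>> arm_command([
  [0, 0, 0.006, 0, 0, 0, -1],
  [-0.018, 0, 0.001, 0, 0, 0, -1],
  [-0.024, 0.001, 0, 0, 0, 0, -1],
  [-0.024, 0.001, 0, 0, 0, 0, -1],
  [-0.018, 0.001, 0, 0, 0, 0, -1],
  [-0.005, 0, -0.001, 0, 0, 0, -1],
  [0, 0, -0.001, 0, 0, 0, -1],
])

```text
t: 12.3
tool_pos: [0.5197, -0.0511, 0.1528]
tool_rot: [0.999, 0.054, 0.003, 0.004]
wrist_force: [-0.2, -0.4, -2.1]
width: 0.227
```

```bash
python3 -c "
from h import *
feel(2)"
```

```text
t 12.4 F [ 0.21  0.34 -1.28] sd 0.29 Z [0.15261 0.15255] xy [ 0.5205 -0.0511] tz [ 0.0063 -0.0078]
```

>>> arm_command([
  [0, 0, -0.003, 0, 0, 0, -1],
  [0, 0, -0.0015, 0, 0, 0, -1],
])

```text
t: 12.6
tool_pos: [0.5222, -0.0514, 0.1479]
tool_rot: [0.999, 0.054, 0.004, 0.004]
wrist_force: [-0.3, 0.2, -2.0]
width: 0.225
```

```bash
python3 -c "
from h import *
feel(2)"
```

```text
t 12.7 F [-0.42 -0.18 -1.83] sd 0.3 Z [0.14767 0.14781] xy [ 0.522  -0.0513] tz [ 0.0073 -0.0081]
```

>>> arm_command([
  [-0.001, 0, -0.0015, 0, 0, 0, -1],
])

```text
t: 12.8
tool_pos: [0.5216, -0.0514, 0.1464]
tool_rot: [0.999, 0.054, 0.004, 0.004]
wrist_force: [1.3, -0.2, -0.4]
width: 0.227
```

```bash
python3 -c "
from h import *
feel(6)"
```

```text
t 13.1 F [ 0.87 -0.09  0.23] sd 0.26 Z [0.14615 0.14635 0.14647 0.14656 0.14657 0.14659] xy [ 0.5213 -0.0514] tz [ 0.0083 -0.0082]
```

>>> arm_command([
  [0, 0, 0.006, 0.15, 0.19, 0, -1],
  [0.016, -0.017, 0.001, 0, 0, 0, -1],
  [0.021, -0.021, 0, 0, 0, 0, -1],
  [0.021, -0.021, 0, 0, 0, 0, -1],
  [0.021, -0.021, 0, 0, 0, 0, -1],
  [0.011, -0.012, 0, 0, 0, 0, -1],
  [0.002, -0.002, -0.001, 0, 0, 0, -1],
  [0, 0, -0.001, 0, 0, 0, -1],
])

```text
t: 13.9
tool_pos: [0.6127, -0.1475, 0.1524]
tool_rot: [0.999, 0.055, -0.002, 0.001]
wrist_force: [-1.1, 0.6, -1.3]
width: 0.233
```

```bash
python3 -c "
from h import *
feel(2)"
```

```text
t 14.0 F [ 0.13  0.09 -1.82] sd 0.23 Z [0.15217 0.15239] xy [ 0.6122 -0.1469] tz [-0.0046 -0.0023]
```

>>> arm_command([
  [0, 0.0025, -0.003, -0.18, -0.5, 0, -1],
  [0, 0, -0.0012, 0, 0, 0, -1],
])

```text
t: 14.2
tool_pos: [0.6112, -0.1426, 0.1482]
tool_rot: [0.998, 0.056, 0.002, 0.003]
wrist_force: [-0.5, -0.6, -1.7]
width: 0.226
```

```bash
python3 -c "
from h import *
feel(2)"
```

```text
t 14.3 F [ 0.35 -0.   -1.94] sd 0.21 Z [0.14824 0.14846] xy [ 0.6116 -0.1431] tz [ 0.0042 -0.0054]
```

>>> arm_command([
  [0, 0, -0.002, 0, 0, 0, -1],
])

```text
t: 14.4
tool_pos: [0.6118, -0.143, 0.1469]
tool_rot: [0.998, 0.056, 0.002, 0.003]
wrist_force: [0.2, -0.6, -0.7]
width: 0.226
```

```bash
python3 -c "
from h import *
feel(6)"
```

```text
t 14.7 F [0.52 0.1  0.  ] sd 0.26 Z [0.1465  0.1466  0.14673 0.14672 0.1467  0.14667] xy [ 0.6117 -0.1431] tz [ 0.0046 -0.0053]
```

>>> arm_command([
  [0, 0, 0.007, 0, 0, 0, -1],
  [-0.018, 0, 0.003, 0, 0, 0, -1],
  [-0.024, 0, 0, 0, 0, 0, -1],
  [-0.024, 0, 0, 0, 0, 0, -1],
  [-0.018, 0, 0, 0, 0, 0, -1],
  [-0.005, 0, 0, 0, 0, 0, -1],
])

```text
t: 15.3
tool_pos: [0.5203, -0.1433, 0.1581]
tool_rot: [0.998, 0.056, 0.002, 0.003]
wrist_force: [0.4, 0.4, -2.1]
width: 0.228
```

```bash
python3 -c "
from h import *
feel(2)"
```

```text
t 15.4 F [-0.18  0.48 -2.  ] sd 0.14 Z [0.15826 0.15829] xy [ 0.5217 -0.1435] tz [ 0.0063 -0.0063]
```

Over the proud pin again; down onto it, nose in, toward 0.148.

>>> arm_command([
  [-0.001, 0.0003, -0.004, 0, 0, 0, -1],
  [0, 0, -0.003, 0, 0, 0, -1],
  [0, 0, -0.002, 0, 0, 0, -1],
  [0, 0, -0.0015, 0, 0, 0, -1],
])

```text
t: 15.8
tool_pos: [0.5233, -0.1436, 0.1474]
tool_rot: [0.998, 0.056, 0.004, 0.004]
wrist_force: [-1.3, 0.4, 2.6]
width: 0.23
```

```bash
python3 -c "
from h import *
feel(3)"
```

```text
t 15.95 F [-1.02 -0.38  2.41] sd 0.35 Z [0.14727 0.14753 0.14772] xy [ 0.5232 -0.1437] tz [ 0.0087 -0.0073]
```

>>> arm_command([
  [0, 0, 0.005, 0, 0.2, 0, -1],
  [-0.0025, 0.0005, 0, 0, 0, 0, -1],
  [0, 0, 0, 0.1, 0, 0, -1],
])

```text
t: 16.25
tool_pos: [0.5211, -0.143, 0.1531]
tool_rot: [0.998, 0.056, 0.003, 0.003]
wrist_force: [-0.1, 0.2, -2.0]
width: 0.227
```

```bash
python3 -c "
from h import *
feel(3)"
```

```text
t 16.4 F [-0.3  -0.15 -2.1 ] sd 0.32 Z [0.15322 0.15316 0.15311] xy [ 0.5214 -0.1432] tz [ 0.0063 -0.0057]
```

>>> arm_command([
  [-0.0005, 0, -0.003, 0, 0, 0, -1],
  [0, 0, -0.002, 0, 0, 0, -1],
  [0, 0, -0.001, 0, 0, 0, -1],
])

```text
t: 16.7
tool_pos: [0.5212, -0.1434, 0.1472]
tool_rot: [0.998, 0.056, 0.004, 0.003]
wrist_force: [-0.9, 0.4, 2.3]
width: 0.226
```

```bash
python3 -c "
from h import *
feel(3)"
```

```text
t 16.85 F [-0.21  0.22  2.29] sd 0.49 Z [0.14714 0.14728 0.14736] xy [ 0.5213 -0.1434] tz [ 0.0077 -0.0062]
```

>>> arm_command([
  [0, 0, -0.0015, 0, 0, 0, -1],
  [0, 0, -0.001, 0, 0, 0, -1],
])

```text
t: 17.05
tool_pos: [0.5214, -0.1435, 0.1458]
tool_rot: [0.998, 0.056, 0.004, 0.004]
wrist_force: [-2.0, 1.0, 9.3]
width: 0.228
```

```bash
python3 -c "
from h import *
feel(3)"
```

```text
t 17.2 F [-1.74  0.88  7.3 ] sd 0.23 Z [0.14581 0.14587 0.14586] xy [ 0.5214 -0.1434] tz [ 0.0086 -0.0067]
```

>>> arm_command([
  [0, 0, -0.0012, 0, 0, 0, -1],
  [0, 0, -0.001, 0, 0, 0, -1],
])

```text
t: 17.4
tool_pos: [0.5214, -0.1434, 0.1453]
tool_rot: [0.998, 0.056, 0.005, 0.004]
wrist_force: [-2.7, 0.8, 9.6]
width: 0.223
```

```bash
python3 -c "
from h import *
feel(2)"
```

```text
t 17.5 F [-2.68  1.37  9.1 ] sd 0.35 Z [0.14532 0.14531] xy [ 0.5214 -0.1435] tz [ 0.0096 -0.0073]
```

>>> arm_command([
  [0, 0, -0.002, 0, 0, 0, -1],
])

```text
t: 17.6
tool_pos: [0.5214, -0.1434, 0.1443]
tool_rot: [0.998, 0.056, 0.005, 0.004]
wrist_force: [-2.8, 0.7, 10.5]
width: 0.226
```

```bash
python3 -c "
from h import *
feel(2)"
```

```text
t 17.7 F [-2.82  1.4   9.25] sd 0.26 Z [0.14411 0.14414] xy [ 0.5214 -0.1434] tz [ 0.01   -0.0075]
```

>>> arm_command([
  [0, 0, 0.005, -0.1, 0.2, 0, -1],
  [0, 0, 0.001, 0, 0.05, 0, -1],
])

```text
t: 17.9
tool_pos: [0.5214, -0.1433, 0.1504]
tool_rot: [0.998, 0.056, 0.003, 0.005]
wrist_force: [1.1, 0.2, -1.8]
width: 0.231
```

```bash
python3 -c "
from h import *
feel(2)"
```

```text
t 18.0 F [ 0.5   0.51 -1.52] sd 0.36 Z [0.15013 0.14979] xy [ 0.5211 -0.1433] tz [ 0.005  -0.0089]
```

>>> arm_command([
  [0, 0, -0.002, 0.15, 0, 0, -1],
  [0, 0, -0.001, 0, 0, 0, -1],
])

```text
t: 18.2
tool_pos: [0.5212, -0.1434, 0.1463]
tool_rot: [0.998, 0.056, 0.002, 0.003]
wrist_force: [0.0, -0.2, 1.9]
width: 0.226
```

```bash
python3 -c "
from h import *
feel(6)"
```

```text
t 18.5 F [-0.12 -0.5   1.67] sd 0.4 Z [0.14623 0.14643 0.14656 0.14659 0.14665 0.14667] xy [ 0.5212 -0.1433] tz [ 0.005  -0.0064]
```

>>> arm_command([
  [0, 0, -0.0015, 0, 0, 0, -1],
  [0, 0, -0.0015, 0, 0, 0, -1],
  [0, 0, -0.001, 0, 0, 0, -1],
])

```text
t: 18.8
tool_pos: [0.5214, -0.1434, 0.1438]
tool_rot: [0.998, 0.056, 0.003, 0.004]
wrist_force: [-2.2, 1.2, 8.9]
width: 0.226
```

```bash
python3 -c "
from h import *
feel(2)"
```

```text
t 18.9 F [-2.53  0.44  7.57] sd 0.28 Z [0.14376 0.14382] xy [ 0.5213 -0.1434] tz [ 0.0062 -0.007 ]
```

>>> arm_command([
  [0, 0, -0.0017, 0, 0, 0, -1],
])

```text
t: 19.0
tool_pos: [0.5214, -0.1434, 0.143]
tool_rot: [0.998, 0.056, 0.003, 0.004]
wrist_force: [-3.3, 1.1, 9.2]
width: 0.225
```

```bash
python3 -c "
from h import *
feel(2)"
```

```text
t 19.1 F [-1.94  1.4   8.6 ] sd 0.09 Z [0.14282 0.14287] xy [ 0.5213 -0.1434] tz [ 0.0067 -0.0073]
```

>>> arm_command([
  [0, 0, 0.005, -0.05, 0.1, 0, -1],
  [0, 0, 0.001, 0, 0.05, 0, -1],
])

```text
t: 19.3
tool_pos: [0.5213, -0.1433, 0.149]
tool_rot: [0.998, 0.056, 0.002, 0.004]
wrist_force: [0.8, 0.8, -2.0]
width: 0.23
```

```bash
python3 -c "
from h import *
feel(2)"
```

```text
t 19.4 F [ 0.27 -0.1  -1.74] sd 0.38 Z [0.14873 0.14843] xy [ 0.521  -0.1432] tz [ 0.003  -0.0076]
```

>>> arm_command([
  [0, 0, -0.002, 0.1, -0.1, 0, -1],
])

```text
t: 19.5
tool_pos: [0.521, -0.1431, 0.1462]
tool_rot: [0.998, 0.056, 0.002, 0.003]
wrist_force: [-0.2, -0.6, 0.5]
width: 0.229
```

```bash
python3 -c "
from h import *
feel(7)"
```

```text
t 19.85 F [ 0.1  -0.22  0.58] sd 0.58 Z [0.14579 0.14602 0.14619 0.14628 0.14636 0.1464  0.14641] xy [ 0.521  -0.1432] tz [ 0.0047 -0.0059]
```

>>> arm_command([
  [0, 0, 0.006, 0, 0, 0, -1],
  [0.0115, 0.0115, 0.001, 0, 0, 0, -1],
  [0.016, 0.016, 0, 0, 0, 0, -1],
  [0.014, 0.014, 0, 0, 0, 0, -1],
  [0.002, 0.002, -0.001, 0, 0, 0, -1],
  [0, 0, -0.001, 0, 0, 0, -1],
])

```text
t: 20.45
tool_pos: [0.5668, -0.0958, 0.1518]
tool_rot: [0.998, 0.056, 0.002, 0.002]
wrist_force: [0.5, -0.2, -2.0]
width: 0.227
```

```bash
python3 -c "
from h import *
feel(2)"
```

```text
t 20.55 F [ 0.18  0.47 -2.33] sd 0.27 Z [0.15157 0.15164] xy [ 0.5662 -0.0964] tz [ 0.003  -0.0042]
```

>>> arm_command([
  [0, -0.0008, -0.002, -0.05, -0.1, 0, -1],
  [0, 0, -0.001, 0, 0, 0, -1],
])

```text
t: 20.75
tool_pos: [0.5655, -0.098, 0.1485]
tool_rot: [0.998, 0.055, 0.002, 0.003]
wrist_force: [0.4, -0.2, -2.0]
width: 0.229
```

```bash
python3 -c "
from h import *
feel(2)"
```

```text
t 20.85 F [ 0.64  0.28 -2.09] sd 0.56 Z [0.14839 0.14855] xy [ 0.5656 -0.098 ] tz [ 0.0043 -0.0052]
```

>>> arm_command([
  [0, 0, -0.0022, 0, 0, 0, -1],
])

```text
t: 20.95
tool_pos: [0.5656, -0.0984, 0.1466]
tool_rot: [0.999, 0.055, 0.002, 0.003]
wrist_force: [-0.3, -0.1, 0.1]
width: 0.225
```

```bash
python3 -c "
from h import *
feel(7)"
```

```text
t 21.3 F [ 0.26 -0.13  0.4 ] sd 0.23 Z [0.14621 0.14641 0.14653 0.14659 0.14659 0.14655 0.14657] xy [ 0.5657 -0.0981] tz [ 0.0048 -0.0055]
```

>>> arm_command([
  [0, 0, 0.006, 0, 0, 0, -1],
  [-0.0115, -0.0115, 0.001, 0, 0, 0, -1],
  [-0.016, -0.016, 0, 0, 0, 0, -1],
  [-0.014, -0.014, 0, 0, 0, 0, -1],
  [-0.002, -0.002, -0.001, 0, 0, 0, -1],
  [0, 0, -0.001, 0, 0, 0, -1],
])

```text
t: 21.9
tool_pos: [0.5181, -0.1438, 0.152]
tool_rot: [0.998, 0.055, 0.001, 0.003]
wrist_force: [0.6, 0.5, -1.4]
width: 0.228
```

```bash
cat >> h.py <<'E'
def feel2(n=12):
    F=[];Z=[]
    for i in range(n+3):
        optics.read_camera("top"); s=telemetry.sense()
        if i>=3: F.append(s["wrist_force"][2]+1.83);Z.append(s["tool_pos"][2])
    print("t",s["t"],"F",np.mean(F),"se",np.std(F)/n**.5,"Z",np.mean(Z),"contact",np.mean(Z)+(np.mean(F)-1)/1000,np.round(s["tool_pos"],4))
E
python3 -c "
from h import *
feel(2)"
```

```text
t 22.0 F [-0.72 -0.03 -1.65] sd 0.59 Z [0.15183 0.15183] xy [ 0.5186 -0.1432] tz [ 0.0022 -0.005 ]
```

>>> arm_command([
  [0.001, 0, -0.002, 0, -0.15, 0, -1],
  [0, 0, -0.0015, 0, 0, 0, -1],
])

```text
t: 22.2
tool_pos: [0.5205, -0.1425, 0.1482]
tool_rot: [0.998, 0.056, 0.003, 0.003]
wrist_force: [0.5, 0.3, -1.5]
width: 0.225
```

```bash
python3 -c "
from h import *
feel(2)"
```

```text
t 22.3 F [-0.45  0.35 -1.49] sd 0.19 Z [0.14798 0.1481 ] xy [ 0.5203 -0.1425] tz [ 0.0052 -0.0048]
```

>>> arm_command([
  [0, 0, -0.002, 0, 0, 0, -1],
])

```text
t: 22.4
tool_pos: [0.5205, -0.1423, 0.1462]
tool_rot: [0.998, 0.057, 0.003, 0.003]
wrist_force: [-0.5, -0.1, 0.4]
width: 0.228
```

```bash
python3 -c "
from h import *
feel2()"
```

```text
t 23.15 F 2.276995762051005 se 0.1213087707640952 Z 0.1462391033243191 contact 0.14751609908637012 [ 0.5204 -0.1425  0.1462]
```

>>> arm_command([
  [0, 0, 0.015, 0, 0, 0, -1],
  [-0.0, -0.01, 0.015, 0, 0, 0, -1],
  [-0.012, -0.038, 0, 0, 0, 0, -1],
  [-0.012, -0.038, 0, 0, 0, 0, -1],
  [-0.012, -0.038, 0, 0, 0, 0, -1],
  [-0.012, -0.038, 0, 0, 0, 0, -1],
  [-0.012, -0.035, 0, 0, 0, 0, -1],
  [-0.006, -0.02, 0, 0, 0, 0, -1],
  [0, 0, 0, 0, 0, 0, -1],
])

```text
t: 24.05
tool_pos: [0.4484, -0.3648, 0.1735]
tool_rot: [0.998, 0.058, -0.001, -0.0]
wrist_force: [0.4, 1.0, -1.6]
width: 0.228
```

```bash
python3 -c "
from h import *
settle(4)"
```

```text
t 24.25 tcp [ 0.45   -0.3611  0.1739] xang 6.91 z [-0.002   0.0012 -1.    ] F [ 0.48  0.77 -1.58] w 0.226 T [ 0.03  0.04 -0.03]
```

>>> arm_command([
  [0, -0.01, -0.012, -0.38, -0.41, 0, -1],
  [0, -0.006, -0.012, 0, 0, 0, -1],
  [0, 0, -0.006, 0, 0, 0, -1],
])

```text
t: 24.55
tool_pos: [0.4521, -0.3742, 0.144]
tool_rot: [0.998, 0.063, 0.003, 0.003]
wrist_force: [-0.1, -0.4, -1.8]
width: 0.226
```

```bash
python3 -c "
from h import *
settle(5)"
```

```text
t 24.8 tcp [ 0.4523 -0.3746  0.1454] xang 7.19 z [ 0.0081 -0.0075 -0.9999] F [-0.38 -0.44 -2.8 ] w 0.224 T [-0.    0.01 -0.04]
```

>>> arm_command([
  [-0.002, -0.003, -0.006, 0.1, 0.15, 0, -1],
])

```text
t: 24.9
tool_pos: [0.4509, -0.3778, 0.1405]
tool_rot: [0.998, 0.063, 0.003, 0.004]
wrist_force: [-0.9, 0.2, -1.1]
width: 0.224
```

Run:
```python
from h import *
settle(4)
p=optics.read_camera("side");cv2.imwrite("pics/s5.png",p["frame"][100:260,300:500].repeat(3,0).repeat(3,1))
p=optics.read_camera("wrist");cv2.imwrite("pics/w5.png",p["frame"])
```

```text
t 25.1 tcp [ 0.4501 -0.3777  0.1393] xang 7.17 z [ 0.0053 -0.0055 -1.    ] F [ 0.47 -0.57 -2.27] w 0.224 T [-0.02 -0.   -0.04]
```

View pics/w5.png

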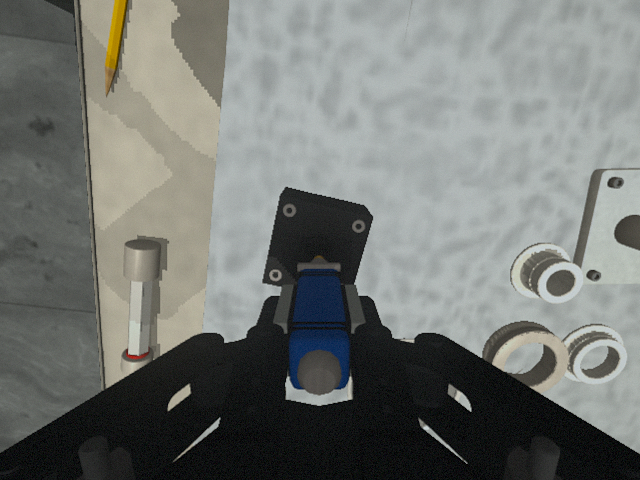

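View pics/s5.png

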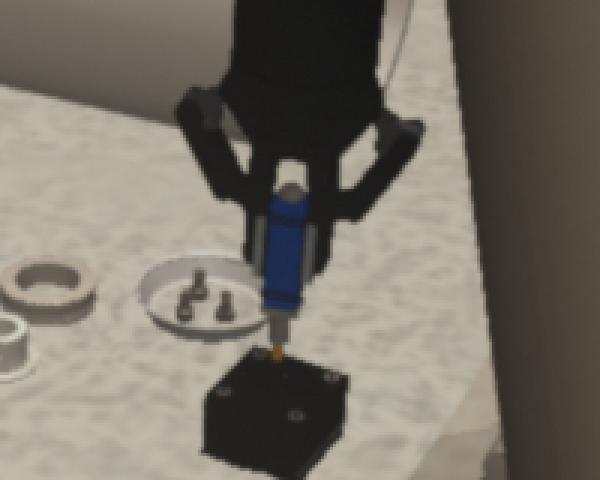

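>>> arm_command([
  [0, 0, -0.008, 0, 0, 0, -1],
  [0, 0, -0.008, 0, 0, 0, -1],
])

```text
t: 25.4
tool_pos: [0.4507, -0.3783, 0.1238]
tool_rot: [0.998, 0.063, 0.003, 0.004]
wrist_force: [0.7, 0.6, -2.6]
width: 0.222
```

```bash
python3 -c "
from h import *
settle(3)"
```

```text
t 25.55 tcp [ 0.4504 -0.3779  0.1234] xang 7.17 z [ 0.0061 -0.0063 -1.    ] F [-0.45  0.75 -1.84] w 0.224 T [0.02 0.01 0.  ]
```

>>> arm_command([
  [-0.0002, 0.0002, -0.008, 0, 0, 0, -1],
  [0, 0, -0.008, 0, 0, 0, -1],
])

```text
t: 25.75
tool_pos: [0.4508, -0.3782, 0.1075]
tool_rot: [0.998, 0.063, 0.004, 0.004]
wrist_force: [0.3, 0.2, -1.9]
width: 0.228
```

```bash
python3 -c "
from h import *
settle(3)"
```

```text
t 25.9 tcp [ 0.4505 -0.378   0.1073] xang 7.17 z [ 0.0067 -0.007  -1.    ] F [ 0.    0.29 -0.97] w 0.226 T [ 0.02 -0.02  0.05]
```

>>> arm_command([
  [-0.0003, 0.0003, -0.008, 0.05, 0.05, 0, -1],
  [0, 0, -0.007, 0, 0, 0, -1],
])

```text
t: 26.1
tool_pos: [0.4506, -0.3783, 0.0925]
tool_rot: [0.998, 0.063, 0.003, 0.004]
wrist_force: [-0.3, -0.7, -2.4]
width: 0.227
```

```bash
python3 -c "
from h import *
settle(3)"
```

```text
t 26.25 tcp [ 0.4505 -0.3781  0.0924] xang 7.18 z [ 0.0065 -0.0071 -1.    ] F [-0.15 -0.69 -1.66] w 0.224 T [-0.02 -0.02 -0.01]
```

>>> arm_command([
  [0, 0, -0.003, 0.05, 0.05, 0, -1],
  [0, 0, -0.001, 0, 0, 0, -1],
])

```text
t: 26.45
tool_pos: [0.4508, -0.3783, 0.0886]
tool_rot: [0.998, 0.063, 0.003, 0.004]
wrist_force: [0.3, 0.4, -1.4]
width: 0.227
```

```bash
python3 -c "
from h import *
feel(3)"
```

```text
t 26.6 F [ 0.11  0.33 -2.13] sd 0.15 Z [0.08859 0.08876 0.08885] xy [ 0.4509 -0.3784] tz [ 0.0066 -0.0071]
```

>>> arm_command([
  [-0.0004, 0.0004, -0.001, 0.05, 0.05, 0, -1],
])

```text
t: 26.7
tool_pos: [0.4506, -0.3782, 0.0881]
tool_rot: [0.998, 0.063, 0.003, 0.004]
wrist_force: [0.8, -0.2, 0.3]
width: 0.225
```

```bash
python3 -c "
from h import *
feel(4)"
```

```text
t 26.9 F [ 0.44 -0.08 -0.88] sd 0.78 Z [0.08815 0.08814 0.08814 0.08813] xy [ 0.4506 -0.3782] tz [ 0.0062 -0.0068]
```

>>> arm_command([
  [0, 0, -0.0008, 0, 0, 0, -1],
])

```text
t: 27.0
tool_pos: [0.4507, -0.3783, 0.0881]
tool_rot: [0.998, 0.063, 0.003, 0.004]
wrist_force: [-3.1, 2.6, 9.1]
width: 0.227
```

```bash
python3 -c "
from h import *
feel(3)"
```

```text
t 27.15 F [-1.48  1.17  5.53] sd 0.44 Z [0.08811 0.08808 0.0881 ] xy [ 0.4506 -0.3782] tz [ 0.0065 -0.0072]
```

>>> arm_command([
  [0, 0, 0, 0, 0, 0, -0.4],
  [0, 0, 0, 0, 0, 0, -0.1],
  [0, 0, 0, 0, 0, 0, 0.2],
  [0, 0, 0, 0, 0, 0, 0.5],
  [0, 0, 0, 0, 0, 0, 0.5],
])

```text
t: 27.65
tool_pos: [0.4508, -0.3784, 0.0881]
tool_rot: [0.998, 0.063, 0.003, 0.004]
wrist_force: [0.2, -0.3, -0.2]
width: 0.75
```

```bash
python3 -c "
from h import *
settle(2)
p=optics.read_camera('side');cv2.imwrite('pics/s6.png',p['frame'][140:300,300:500].repeat(3,0).repeat(3,1))"
```

```text
t 27.75 tcp [ 0.4508 -0.3784  0.0881] xang 7.18 z [ 0.0069 -0.0076 -0.9999] F [-0.97  0.23 -0.17] w 0.744 T [0.03 0.01 0.03]
```

View pics/s6.png

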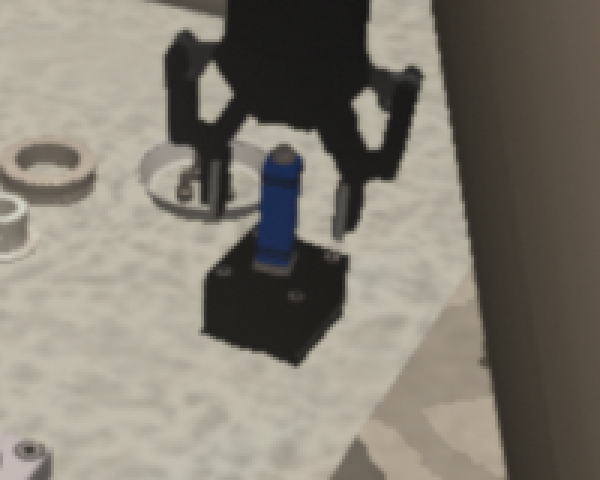

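The probe stands seated and upright in its holder (crop 280,205), and the fingers are clear. Withdrawing straight up.

>>> arm_command([
  [0, 0, 0.01, 0, 0, 0, 0.6],
  [0, 0, 0.02, 0, 0, 0, 0.6],
  [0, 0, 0.03, 0, 0, 0, 0.6],
  [0, 0, 0.03, 0, 0, 0, 0.6],
  [0, 0, 0.03, 0, 0, 0, 0.6],
  [0, 0, 0.02, 0, 0, 0, 0.6],
  [0, 0, 0, 0, 0, 0, 0.6],
  [0, 0, 0, 0, 0, 0, 0.6],
])

```text
t: 28.6
tool_pos: [0.4498, -0.3773, 0.2372]
tool_rot: [0.998, 0.063, 0.004, 0.004]
wrist_force: [-0.0, 0.2, -0.8]
width: 0.8
```

Run:
```python
from h import *
settle(3)
for n in ["wrist","side"]:
    p=optics.read_camera(n);w,u,v=pts(p)
    near=(np.abs(w[:,0]-.449)<.04)&(np.abs(w[:,1]+.376)<.04)
    for lo,hi in [(.049,.06),(.06,.08),(.085,.105),(.108,.117),(.118,.13)]:
        q=w[near&(w[:,2]>lo)&(w[:,2]<hi)]
        if len(q)>5: print(n,lo,np.round(cv2.minAreaRect(q[:,:2].astype(np.float32)*1000)[0],1),np.round(np.median(q,0),4),len(q))
    cv2.imwrite(f"pics/f_{n}.png",p["frame"])
    for x,y in [(.611,-.143),(.519,-.142),(.565,-.097),(.52,-.051),(.611,-.052)]:
        q=w[(np.hypot(w[:,0]-x,w[:,1]-y)<.012)&(w[:,2]>.06)]
        if len(q)>5: print(x,y,len(q),np.round(np.percentile(q[:,2],[50,90,98]),4))
    for k in ["ring_gauge_mid","turned_part_mid"]:
        for r in optics.cut_out(k,p)[:1]:
            ww,_,_=pts(p,r["mask"]); print(k,np.round(r["rect"]),np.round(np.median(ww,0),3))
```

```text
t 28.75 tcp [ 0.4496 -0.377   0.236 ] xang 7.18 z [ 0.0061 -0.0066 -1.    ] F [ 0.12 -0.15 -0.16] w 0.806 T [-0.04  0.02  0.03]
wrist 0.049 [ 450.3 -366.7] [ 0.4502 -0.3668  0.0565] 47
wrist 0.06 [ 450.1 -368.1] [ 0.4501 -0.3668  0.0693] 122
wrist 0.085 [ 450.  -367.6] [ 0.4499 -0.3669  0.0957] 143
wrist 0.108 [ 451.  -376.2] [ 0.4506 -0.3718  0.1133] 423
wrist 0.118 [ 451.  -376.4] [ 0.451  -0.3761  0.1201] 256
ring_gauge_mid [476. 308.  68.  63.] [ 0.637 -0.46   0.018]
turned_part_mid [487. 239.  50.  45.] [ 0.628 -0.383  0.014]
side 0.049 [ 450.2 -375.9] [ 0.4484 -0.3669  0.0552] 65
side 0.06 [ 446.3 -371.2] [ 0.448  -0.3674  0.0693] 136
side 0.085 [ 445.8 -373.1] [ 0.4479 -0.3673  0.0955] 142
side 0.108 [ 450.2 -375.7] [ 0.4483 -0.3699  0.1128] 83
side 0.118 [ 450.6 -374.9] [ 0.4498 -0.3739  0.1205] 36
0.611 -0.143 76 [0.0677 0.0699 0.0708]
0.519 -0.142 84 [0.0677 0.0698 0.0708]
0.565 -0.097 88 [0.0669 0.0697 0.0707]
0.52 -0.051 101 [0.0675 0.0697 0.0703]
0.611 -0.052 94 [0.0675 0.0697 0.0701]
ring_gauge_mid [317. 200.  34.  26.] [ 0.636 -0.455  0.015]
turned_part_mid [302. 215.  23.  26.] [ 0.628 -0.375  0.016]
```

View pics/f_side.png

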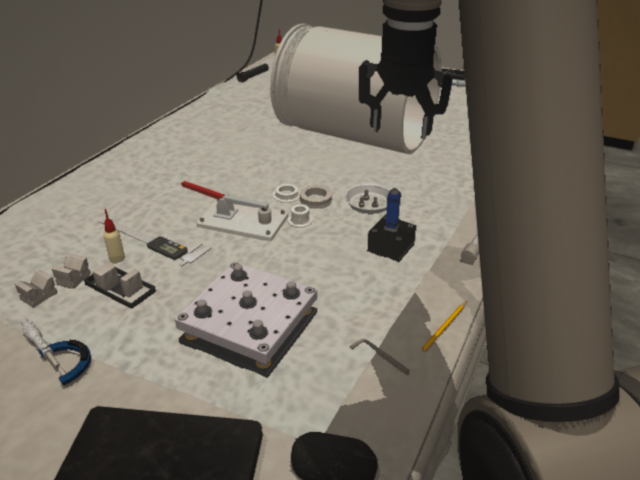

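```bash
python3 -c "
from h import *
print(workorder.hand_in())"
```

```text
the job is handed in; nothing more can be done
None
```

The proud pin is now level with the others, the probe is back in its holder, and the job is handed in (about 29 s of the 64 s used).

**Finding it:** I touched all five pins at about 2 N. Four met the nose within about 0.1 mm of each other. The corner pin at x ≈ 0.52, y ≈ -0.14 stood about 3.6 mm proud.

**Pushing it down:** I pushed that pin in two short goes, at roughly 11 N. It then touched at tool heights of 147.65 and 147.5 mm, against 147.4 to 147.8 mm for the other pins. I touched the middle pin again after pushing, and it read 0.2 mm off its first value, which is about the measuring noise. I did not touch the other three again. The last side-camera depth showed all five pin tops within about 1 mm.

**Checks that disagreed:**
- Two deeper touches on the proud pin before pushing, at about 4 N, put it 0.5 to 0.7 mm lower than the light touch.
- After the first push, the force reading and the pushing depth differed by about 0.9 mm.

I judged the level only from the light touches, all made at about the same force.

**Probe and bench:** The camera shows the probe upright and fully down. The ring gauge and the turned bush are where they were, within camera accuracy, and the gripper is clear of everything.

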